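Stack the disc springs on the press arbor

TASK

Finish the disc-spring stack for the lab's pellet press: one large conical washer already sits on the arbor with its wide rim down. Put the two other large conical washers on it with faces alternating, first the one lying like a dish (wide rim up), then the one lying like a dome (wide rim down), each kept the way up it lies now, so that all three end fully seated one on another. Leave the washer on the arbor in place, and leave the flat washer, the small conical washer, the bottle and the blue cap where they are.

Things in the scene. Friction and masses are not known exactly. Their poses are not given: they have to be found in the camera images.
- arbor_seat (a point): point on the arbor's axis at the top of its base. The arbor is fixed to the bench and vertical: a dark steel round base 80 mm in diameter, 15 mm tall, with a plain upright aluminium shaft 18 mm in diameter whose top stands 72 mm above this point; its last 13 mm taper to 8 mm in diameter. Its z axis points up. Washers go on from above.
- spring_first: conical spring washer, bare steel, 56 mm outer diameter, 24 mm bore, 18 mm tall overall; a cylindrical outer rim 8 mm tall and a narrow flat neck 35 mm in outer diameter at the other face; 0.1 to 0.18 kg. Already on the arbor, wide rim down on the base and neck up. Origin: centre of its underside; z up.
- spring_dish: conical spring washer, bare steel, 56 mm outer diameter, 24 mm bore, 18 mm tall overall; a cylindrical outer rim 8 mm tall and a narrow flat neck 35 mm in outer diameter at the other face; 0.1 to 0.18 kg. Lies on the bench like a dish: neck down, wide rim up (the rim spans 10 to 18 mm above its underside). Origin: centre of its underside as it lies; z up. It goes on the arbor first, same way up; when seated its underside is 18 mm above the arbor seat.
- spring_dome: conical spring washer, bare steel, 56 mm outer diameter, 24 mm bore, 18 mm tall overall; a cylindrical outer rim 8 mm tall and a narrow flat neck 35 mm in outer diameter at the other face; 0.1 to 0.18 kg. Lies on the bench like a dome: wide rim down (the rim spans 0 to 8 mm above its underside), neck up. Origin: centre of its underside; z up. It goes on last, same way up; when seated its underside is 36 mm above the arbor seat.
- flat_washer: bystander: flat steel washer, 56 mm outer diameter, 24 mm bore, 6 mm thick, on the bench among the springs. Origin: centre of its underside.
- small_spring: bystander: a small conical steel washer lying dome-like, 36 mm outer diameter, 16 mm bore, 12 mm tall, on the bench among the springs; too small for the arbor. Origin: centre of its underside.
- bottle: bystander: closed grey plastic bottle with a white cap, 64 mm in diameter, 130 mm tall, upright to the left beyond the springs. Origin: centre of its underside.
- blue_cap: bystander: blue screw cap, open side up, 48 mm in diameter, 18 mm tall, to the right beyond the springs. Origin: centre of its underside.
Not all that is in view belongs to the job. Leave any green look-alike of the spring_dome alone.

How it is judged:
On the way:
1. the dish-lying washer is seated on the arbor, neck down on the neck of the first (horizontal distance between spring_dish and arbor_seat below 0.01 m and z of spring_dish in the frame of arbor_seat between 0.013 and 0.023 m and angle between spring_dish's own z axis and vertical below 0.18 rad), for 0.2 s.
At the end, for the whole second after the job is handed in: On the arbor, bottom to top: the first washer rim down on the base, the dish one neck down, the dome one rim down; undersides 0, 18 and 36 mm above the arbor seat (each within 5 mm), each centred within 10 mm of the axis, tilted less than 10 degrees, at rest (all of step 1 and horizontal distance between each of spring_first, spring_dome and arbor_seat below 0.01 m and z of spring_first in the frame of arbor_seat between -0.005 and 0.005 m and angle between each of spring_first, spring_dome's own z axis and vertical below 0.18 rad and z of spring_dome in the frame of arbor_seat between 0.031 and 0.041 m and linear speed of each of spring_first, spring_dish, spring_dome below 0.02 m/s); the robot touches nothing.
It fails at once if the flat washer, the small conical washer or the blue cap is displaced by more than 30 mm (distance of any of flat_washer, small_spring, blue_cap from where it was at the start of the episode above 0.03 m).
It fails at once if the bottle is displaced by more than 30 mm or knocked over (distance of bottle from where it was at the start of the episode above 0.03 m or angle between bottle's own z axis and vertical above 0.5 rad).
It fails at once if the washer already on the arbor is lifted off its seat by more than 15 mm (z of spring_first in the frame of arbor_seat above 0.015 m).
It also fails if it takes over 58 s, if anything falls off the work surface, if the arm or the gripper's body presses on something with over 40 N, if the wrist force passes 120 N, or if a joint passes its speed limit or range.

ROBOT

A 6-joint arm with a two-finger parallel gripper is mounted at the origin on the work surface. World frame = base frame: x ahead of the robot, y to its left, z up, the work surface at z = 0. Lengths are in m, angles in rad, forces in N, time in s.
With the tool pointing down it reaches from about 0.3 to 0.825 m from the base axis. Payload 5.4 kg.
Tool frame: the origin (TCP) lies midway between the tips of the shut fingers; the grasp point (between the pads) lies 19 mm behind it; z points along the fingers, x is the direction in which the jaws open and shut, and the axes are right-handed (so a half turn about z gives the same grasp; the last joint's range is limited). The gripper opens to 92 mm and grips with 3 to 60 N. Pads are 20 mm wide; open, the fingers measure 128 mm over their backs; the gripper's body (75 mm by 189 mm) begins 69 mm behind the grasp point.
Start: joints at [1.064, 0.158, 1.597, -0, 1.386, -0.21], TCP at [0.168, 0.55, 0.19] pointing down, gripper open.
Joint ranges: [-2.91, 2.91], [-0.94, 2.29], [0.18, 2.7], [-1.29, 4.43], [0.17, 2.64], [-3, 3]. Speed limits (rad/s): [2.57, 2.57, 3.14, 3.14, 3.14, 3.14].

INTERFACE

Orientations are given as a unit quaternion [w, x, y, z].
In Python, from plant import sensors, viewer, arm gives the robot as it stands.
- The arm moves only by the tool jog_arm, never from a script. Its argument "motion" is a list of rows, each a list of 3 entries, a list of its own where there are three numbers: the opening in per cent of the stroke, from 0 (shut) to 100 (fully open), then the shift along the tool's x, y, z in cm, then the turn, a rotation vector about the tool's x, y, z in rad. In form: [[fingers, [x, y, z], [wx, wy, wz]], ...]. A call has 1 to 5 rows; each row shifts and turns the commanded pose from where the row before left it, along the tool's axes as they then stand; what a row does not reach is not made up. A row lasts 1/8 s, in which the tool goes at most 62.5 mm and 10.7 degrees, less where a joint would pass 70% of its speed; a pose out of reach is approached as far as the arm can. A call is refused whole if a number of a shift passes 6.25 or a number of a turn 0.188, either way. A call with a gripper value outside its range is refused whole. The fingers move at their own pace and stop on an object; "force" is the grip in N (left out, the last holds). Time passes only in rows, so rows that do not move let the fingers close. It gives the time, the measured TCP pose, the force and the opening at its end, in the units of the state.
- sensors.get_state(): the state, without advancing time (a new reading comes with each control period).
- viewer.read_camera(name): name is "scene" or "top" or "wrist"; returns a dict with "color" (420x560x3 uint8, blue, green, red), "camera_matrix" (3x3 intrinsics, pixels), "xyz" and "orientation" of the camera in the world. Camera axes: x right, y down, z forward; pixel columns grow to the right and rows downward; lengths in m; the calibration is good to about 2 mm. The wrist camera is an equidistant fisheye: a pixel r from the principal point sees the ray r / f radians off the axis. A picture is of the moment at which its call begins. There is no depth.
- arm.job_done(): hands the job in, once; it reports no verdict.
The state is a dict: "clock": time; "joint_positions": joint angles; "qvel": joint speeds; "joint_efforts": joint torques, N m; "ee_pos": TCP position; "ee_rot": TCP orientation; "contact_force": force on the tool from outside, world axes, zero at the start; "torque": the same for the moment, N m; "finger_gap": finger opening in m.
Only numpy, scipy, OpenCV 4.12 (cv2) and the standard library are available. Lean on these libraries where they do the work, as an engineer would, in place of code of your own. Each camera call takes 0.05 s, during which the arm holds its last target. There are 200 camera calls.

## Working session

There is one attempt and no reset: what is moved stays moved. The work goes in short steps, Python scripts to look and compute and a tool call to move; the robot and the scene stay as the last step left them, time stands still between calls to the robot, and variables do not carry over. Pictures are saved under pics/ and viewed, on a budget of 10 in all, crops included, one or two more only if the job needs it, and the job is handed in when it is done.

Besides the shell and the picture viewer there is one more tool, called after "Call:" in YAML: its name, and indented under it one key for each argument. jog_arm: Moves the arm, as the interface text tells. Its arguments: {"type":"object","properties":{"motion":{"type":"array","items":{"type":"array"}},"force":{"type":"number"}},"required":["motion"]}

```bash
mkdir -p pics; cat > h.py <<'E'
import numpy as np, cv2
from scipy.spatial.transform import Rotation as R
from plant import sensors, viewer, arm
def Q(q): return R.from_quat([q[1],q[2],q[3],q[0]])
def cam(n):
    c=viewer.read_camera(n); return c
def ray(c,u,v,fish=False):
    K=np.array(c["camera_matrix"]); x=(u-K[0,2])/K[0,0]; y=(v-K[1,2])/K[1,1]
    if fish:
        r=np.hypot(x,y); d=np.array([np.sin(r)*x/max(r,1e-9),np.sin(r)*y/max(r,1e-9),np.cos(r)])
    else: d=np.array([x,y,1.])
    return np.array(c["xyz"]),Q(c["orientation"]).apply(d)
def onz(c,u,v,z,fish=False):
    o,d=ray(c,u,v,fish); return o+d*(z-o[2])/d[2]
E
python3 - <<'E'
from h import *
import pickle
for n in("top","scene"):
    c=cam(n); pickle.dump(c,open(n+"0.pkl","wb")); cv2.imwrite(f"pics/{n}0.png",c["color"]); print(n,c["xyz"],c["orientation"],c["camera_matrix"])
print(sensors.get_state())
E
```

```text
top [ 0.41985388 -0.00462998  0.81607064] [-0.07710307  0.70608114 -0.70167787  0.05614887] [[403.22948943   0.         281.1321157 ]
 [  0.         403.22948943 204.62703353]
 [  0.           0.           1.        ]]
scene [ 1.12339132 -0.06339499  0.87386078] [-0.21779501  0.7118998   0.63971604 -0.19112142] [[423.33003348   0.         284.1411577 ]
 [  0.         423.33003348 216.87958921]
 [  0.           0.           1.        ]]
{'clock': 0.1, 'joint_positions': array([ 1.06390484e+00,  1.58985061e-01,  1.59807828e+00, -2.35569619e-05,
        1.38618141e+00, -2.10101640e-01]), 'qvel': array([ 0.00076293, -0.00067902, -0.00330982,  0.00082488, -0.00172596,
        0.00219951]), 'joint_efforts': array([ 4.45292917e-04, -3.86501527e+01, -3.22961998e+01,  7.03043374e-02,
        3.39174899e-02, -1.03639013e-04]), 'ee_pos': array([0.16789545, 0.54932393, 0.18863198]), 'ee_rot': array([ 3.52565966e-04,  8.03880239e-01,  5.94790618e-01, -7.47121970e-04]), 'contact_force': array([-0.56831918, -0.09598435,  0.10766608]), 'torque': array([-0.03626863, -0.00627337,  0.01176991]), 'finger_gap': 0.09209261361732966}
```

View pics/top0.png

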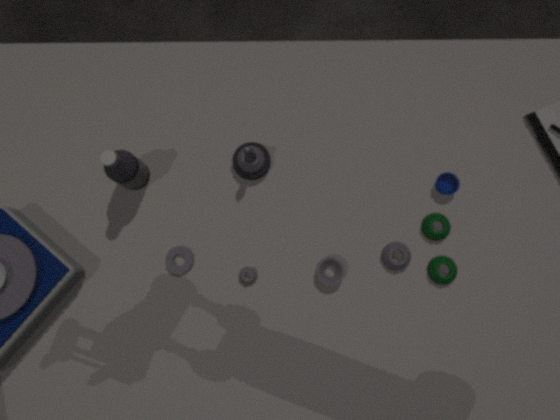

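View pics/scene0.png

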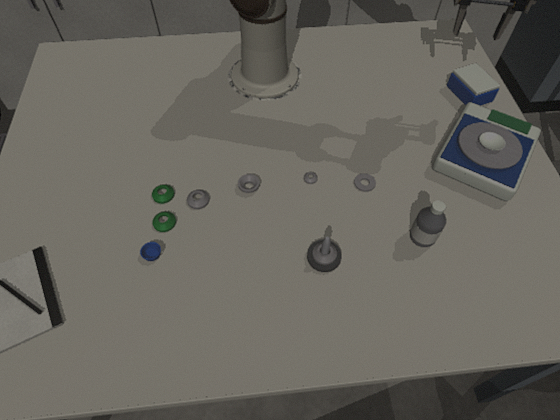

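The top view shows these candidates. Grey rings: (180,261) looks flat, (248,275) small, (329,271) looks like a dish, (396,256) looks like a dome. Green look-alikes are at (435,226) and (442,270), and the arbor with the first washer is at (251,161). The scene view agrees: dish (249,183), dome (198,199), flat washer (365,183), arbor (324,250). I'll check the choice in one close composite and measure.

```bash
python3 - <<'E'
from h import *
import pickle
t=pickle.load(open("top0.pkl","rb")); s=pickle.load(open("scene0.pkl","rb"))
def crop(c,u,v,r=24,S=260):
    im=cv2.normalize(c["color"][v-r:v+r,u-r:u+r],None,0,255,cv2.NORM_MINMAX)
    return cv2.resize(im,(S,S),interpolation=cv2.INTER_CUBIC)
a=np.hstack([crop(t,329,271),crop(t,396,256),crop(t,251,161)])
b=np.hstack([crop(s,249,183),crop(s,198,199),crop(s,324,250)])
cv2.imwrite("pics/c1.png",np.vstack([a,b]))
for n,u,v,z in(("flat",180,261,.006),("small",248,275,0),("dish",329,271,.018),("dome",396,256,.008),("arbor",251,161,.015),("blue",447,184,.01),("g",435,226,0),("g",442,270,0),("bottle",136,177,0)):
    print(n,onz(t,u,v,z).round(3))
for n,u,v,z in(("flat",365,183,.006),("dish",249,183,.018),("dome",198,199,.008),("arbor",324,256,.015)): print("scene",n,onz(s,u,v,z).round(3))
E
```

```text
flat [0.459 0.222 0.006]
small [0.432 0.085 0.   ]
dish [ 0.441 -0.075  0.018]
dome [ 0.472 -0.208  0.008]
arbor [0.665 0.083 0.015]
blue [ 0.618 -0.317  0.01 ]
g [ 0.533 -0.291  0.   ]
g [ 0.445 -0.299  0.   ]
bottle [0.634 0.327 0.   ]
scene flat [0.465 0.226 0.006]
scene dish [ 0.444 -0.074  0.018]
scene dome [ 0.474 -0.206  0.008]
scene arbor [0.672 0.084 0.015]
```

View pics/c1.png

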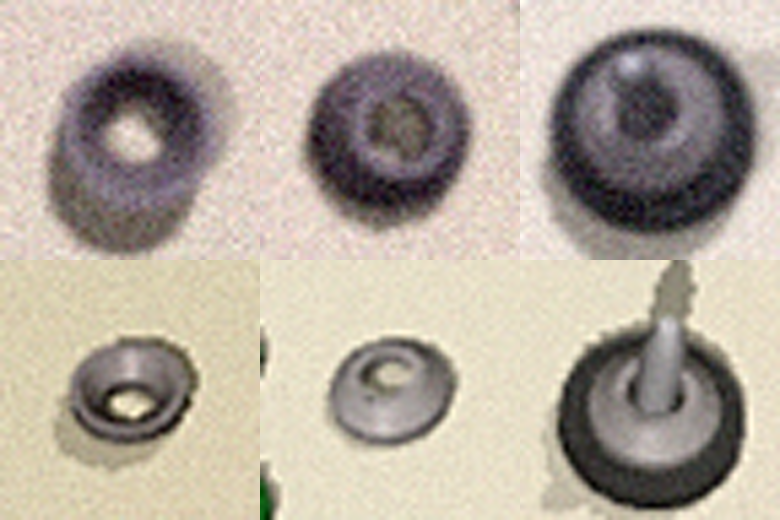

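Top-row crops confirm the choice. The left one (329,271) is open like a dish, the middle one (396,256) is a dome with its neck up, and the right one is the arbor with the first washer. The bottom row from the scene camera shows the same three. Moving over the dish now, keeping the tool's yaw.

Call:
jog_arm:
  motion:
    - [100,[-4.7,4.0,0],[0,0,0]]
    - [100,[-4.7,4.0,0],[0,0,0]]
    - [100,[-4.7,4.0,0],[0,0,0]]
    - [100,[-4.7,4.0,0],[0,0,0]]
    - [100,[-4.7,4.0,0],[0,0,0]]
  force: 30

```text
clock: 0.72
ee_pos: [0.2909, 0.2648, 0.1892]
ee_rot: [0.0, 0.804, 0.595, 0.0]
contact_force: [0.3, -0.6, 0.5]
finger_gap: 0.092
```

Call:
jog_arm:
  motion:
    - [100,[-4.7,4.0,0],[0,0,0]]
    - [100,[-4.7,4.0,0],[0,0,0]]
    - [100,[-4.7,4.0,0],[0,0,0]]
    - [100,[-4.7,4.0,0],[0,0,0]]
    - [100,[-4.7,4.0,0],[0,0,0]]

```text
clock: 1.35
ee_pos: [0.4135, -0.0186, 0.1894]
ee_rot: [0.0, 0.804, 0.595, 0.0]
contact_force: [1.6, 1.4, -0.5]
finger_gap: 0.0916
```

Call:
jog_arm:
  motion:
    - [100,[-4.7,4.0,0],[0,0,0]]
    - [100,[0,0,0],[0,0,0]]
    - [100,[0,0,0],[0,0,0]]

```text
clock: 1.72
ee_pos: [0.4372, -0.0728, 0.189]
ee_rot: [-0.001, 0.804, 0.595, -0.0]
contact_force: [0.7, -0.1, 0.2]
finger_gap: 0.0919
```

```bash
python3 - <<'E'
from h import *
import pickle
c=cam("wrist"); pickle.dump(c,open("w1.pkl","wb")); cv2.imwrite("pics/w1.png",c["color"]); print(c["xyz"],c["orientation"],c["camera_matrix"])
s=sensors.get_state(); print(s["ee_pos"],s["ee_rot"],s["contact_force"],s["joint_positions"],s["clock"])
E
```

```text
[ 0.36707871 -0.05168102  0.38481992] [0.10560763 0.79696494 0.58947448 0.07882737] [[325.1922621    0.         278.35253665]
 [  0.         325.1922621  205.139464  ]
 [  0.           0.           1.        ]]
[ 0.43721702 -0.07228737  0.18913354] [-5.38494227e-04  8.03654141e-01  5.95096395e-01 -1.15338420e-04] [-0.75546624 -0.5609774  -0.55706652] [-4.38080575e-01 -1.96130139e-01  1.94714965e+00  3.13990251e-04
  1.39163035e+00 -1.71290810e+00] 1.775
```

View pics/w1.png

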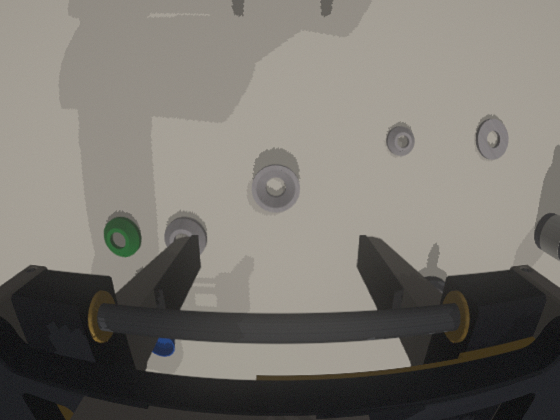

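The wrist view shows the dish ring centred near (275,188) and the dome at about (186,238), partly hidden by a finger. Green is at (122,237), the small washer at (400,140) and the flat washer at (491,138). I'll refine the dish centre by fitting its outline.

```bash
cat >> h.py <<'E'
def circ(c,u,v,r0,r1,fish,z,Rr,pol=None):
    """refine a circle radius Rr at height z: radial strongest edges near predicted outline, least-squares circle in the plane"""
    g=cv2.GaussianBlur(cv2.cvtColor(c["color"],cv2.COLOR_BGR2GRAY),(0,0),0.8).astype(np.float32)
    P=[]
    for a in np.linspace(0,2*np.pi,120,endpoint=False):
        r=np.arange(r0,r1,.25); xs=(u+r*np.cos(a)).astype(np.float32); ys=(v+r*np.sin(a)).astype(np.float32)
        l=cv2.remap(g,xs[None],ys[None],cv2.INTER_LINEAR)[0]; d=np.gradient(l)
        if pol: d=d*pol
        else: d=abs(d)
        i=np.argmax(d); P.append(onz(c,xs[i],ys[i],z,fish)[:2])
    P=np.array(P)
    from scipy.optimize import least_squares
    s=least_squares(lambda q:np.hypot(*(P-q[:2]).T)-q[2],[*P.mean(0),Rr],loss="soft_l1",f_scale=.001)
    return s.x.round(4),np.median(abs(s.fun)).round(4)
E
python3 - <<'E'
from h import *
import pickle
w,t,s=[pickle.load(open(f+".pkl","rb")) for f in("w1","top0","scene0")]
print("dish w",circ(w,275.5,188,18,30,True,.018,.028))
print("dish t",circ(t,329.5,271.5,8,19,False,.018,.028))
print("dome t",circ(t,396,256,9,19,False,.004,.028))
print("dome s",circ(s,198,199,7,16,False,.004,.028))
print("dish s",circ(s,249,182,7,16,False,.018,.028))
print("base t",circ(t,251,161,14,24,False,.010,.04,1))
print("base s",circ(s,324,256,12,22,False,.010,.04,1))
E
```

```text
dish w (array([ 0.4409, -0.075 ,  0.0261]), np.float64(0.0012))
dish t (array([ 0.4367, -0.0742,  0.0281]), np.float64(0.0016))
dome t (array([ 0.4696, -0.2075,  0.0307]), np.float64(0.0011))
dome s (array([ 0.4701, -0.207 ,  0.0313]), np.float64(0.0008))
dish s (array([ 0.4421, -0.0738,  0.0319]), np.float64(0.0012))
base t (array([0.6669, 0.0834, 0.0405]), np.float64(0.0006))
base s (array([0.6657, 0.0849, 0.0426]), np.float64(0.0013))
```

Call:
jog_arm:
  motion:
    - [100,[-0.1,0.37,5.0],[0,0,0]]
    - [100,[0,0,5.0],[0,0,0]]
    - [100,[0,0,4.5],[0,0,0]]
    - [100,[0,0,3.0],[0,0,0]]
    - [100,[0,0,1.0],[0,0,0]]

```text
clock: 2.4
ee_pos: [0.4392, -0.0733, 0.003]
ee_rot: [-0.002, 0.803, 0.596, -0.001]
contact_force: [0.6, 0.5, 0.2]
finger_gap: 0.0917
```

Call:
jog_arm:
  motion:
    - [100,[0,0,0],[0,0,0]]
    - [60,[0,0,0],[0,0,0]]
    - [40,[0,0,0],[0,0,0]]
    - [40,[0,0,0],[0,0,0]]
    - [40,[0,0,0],[0,0,0]]
  force: 30

```text
clock: 3.02
ee_pos: [0.4412, -0.0754, 0.0048]
ee_rot: [0.0, 0.804, 0.595, 0.0]
contact_force: [0.5, 1.1, -0.7]
finger_gap: 0.0539
```

Call:
jog_arm:
  motion:
    - [40,[0,0,0],[0,0,0]]
    - [40,[0,0,0],[0,0,0]]
    - [40,[0,0,-1.0],[0,0,0]]
    - [40,[0,0,-4.0],[0,0,0]]
    - [40,[0,0,0],[0,0,0]]

```text
clock: 3.65
ee_pos: [0.4438, -0.0766, 0.058]
ee_rot: [0.003, 0.804, 0.595, 0.002]
contact_force: [0.0, 0.3, 1.1]
finger_gap: 0.0369
```

```bash
python3 - <<'E'
from h import *
c=cam("wrist");d=cam("scene")
a=cv2.resize(c["color"][130:350,180:400],(400,400)); b=cv2.resize(d["color"][130:220,200:290],(400,400),interpolation=cv2.INTER_CUBIC)
cv2.imwrite("pics/g1.png",np.hstack([a,b])); print(sensors.get_state()["finger_gap"])
E
```

```text
0.03690717302335044
```

View pics/g1.png

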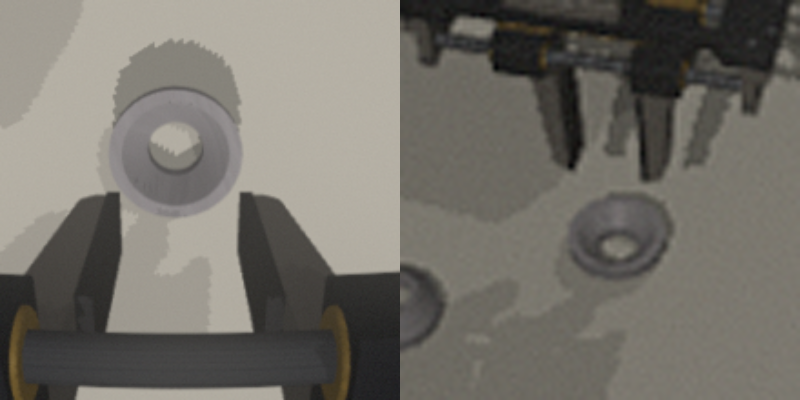

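The grasp missed: the fingers shut below the rim diameter, and the dish is still on the bench, upright. I'll locate it again from this close view.

```bash
python3 - <<'E'
from h import *
c=cam("wrist"); d=cam("scene")
u=180+176*.55; v=130+152*.55
print(circ(c,u,v,30,42,True,.018,.028), onz(c,u,v,.018,True))
print(circ(d,200+620*.225,130+235*.225,8,15,False,.018,.028))
s=sensors.get_state(); e=s["ee_pos"]; Rt=Q(s["ee_rot"]).as_matrix(); print(e,Rt.round(3))
# project TCP in wrist picture
x=Q(c["orientation"]).inv().apply(e-np.array(c["xyz"])); th=np.arctan2(np.hypot(*x[:2]),x[2]); K=c["camera_matrix"]
print("tcp px",K[0][2]+K[0][0]*th*x[0]/np.hypot(*x[:2]),K[1][2]+K[0][0]*th*x[1]/np.hypot(*x[:2]))
E
```

```text
(array([ 0.4409, -0.0765,  0.0272]), np.float64(0.0015)) [ 0.43743824 -0.07552964  0.018     ]
(array([0.4654, 0.1595, 0.034 ]), np.float64(0.0047))
[ 0.44015234 -0.07490953  0.05364873] [[ 0.293  0.956 -0.002]
 [ 0.956 -0.293  0.001]
 [ 0.    -0.002 -1.   ]]
tcp px 278.7253490705336 233.14570237641124
```

Call:
jog_arm:
  motion:
    - [85,[0,0,0],[0,0,0]]
    - [85,[0,0,0],[0,0,0]]
    - [85,[0,0,0],[0,0,0]]
    - [85,[0,0,0],[0,0,0]]
    - [85,[0,0,0],[0,0,0]]
  force: 40

```text
clock: 4.47
ee_pos: [0.441, -0.0753, 0.0545]
ee_rot: [-0.0, 0.804, 0.595, -0.0]
contact_force: [0.6, -0.2, 0.6]
finger_gap: 0.0779
```

Call:
jog_arm:
  motion:
    - [85,[0,0,2.5],[0,0,0]]
    - [85,[0,0,2.0],[0,0,0]]
    - [85,[0,0,0.6],[0,0,0]]
    - [85,[0,0,0],[0,0,0]]
    - [85,[0,0,0],[0,0,0]]

```text
clock: 5.1
ee_pos: [0.4418, -0.0756, 0.0044]
ee_rot: [0.001, 0.804, 0.595, 0.0]
contact_force: [-0.9, 0.1, -0.3]
finger_gap: 0.0782
```

Call:
jog_arm:
  motion:
    - [55,[0,0,0],[0,0,0]]
    - [50,[0,0,0],[0,0,0]]
    - [50,[0,0,0],[0,0,0]]
    - [50,[0,0,0],[0,0,0]]
    - [50,[0,0,0],[0,0,0]]

```text
clock: 5.72
ee_pos: [0.441, -0.0753, 0.0035]
ee_rot: [-0.0, 0.804, 0.595, -0.0]
contact_force: [-0.1, 0.0, -0.1]
finger_gap: 0.0455
```

```bash
python3 - <<'E'
from h import *
c=cam("wrist");d=cam("scene")
a=cv2.resize(c["color"][130:350,180:400],(400,400)); b=cv2.resize(d["color"][130:220,200:290],(400,400),interpolation=cv2.INTER_CUBIC)
cv2.imwrite("pics/g2.png",np.hstack([a,b])); s=sensors.get_state();print(s["finger_gap"],s["ee_pos"],s["contact_force"])
E
```

```text
0.04633829980180267 [ 0.4409594  -0.07526232  0.00348484] [-0.56913733 -0.45057916 -0.15372797]
```

View pics/g2.png

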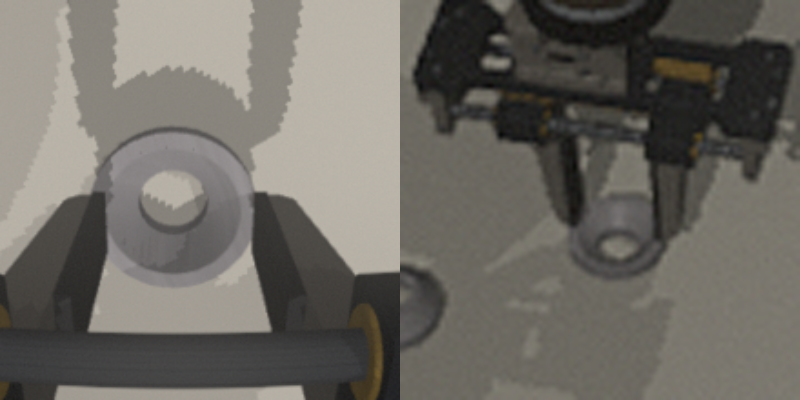

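This is odd. The fingers read a 46 mm gap right at a 56 mm washer and nothing moved. I suspect the real fingertips are higher than the TCP reading says, so I'll triangulate the tips from both views.

```bash
python3 - <<'E'
from h import *
c=cam("wrist");d=cam("scene");s=sensors.get_state();e=s["ee_pos"];Rt=Q(s["ee_rot"])
def pj(c,p,fish):
    x=Q(c["orientation"]).inv().apply(p-np.array(c["xyz"]));K=c["camera_matrix"];r=np.hypot(*x[:2])
    k=np.arctan2(r,x[2])/r if fish else 1/x[2]
    return np.array([K[0][2]+K[0][0]*k*x[0],K[1][2]+K[1][1]*k*x[1]]).round(1)
for h in(0,.01,.02,.03):
  for y in(-.01,.01):
    P=[e+Rt.apply([sx*.0231,y,-h]) for sx in(-1,1)]
    print(h,y,"wrist",*[pj(c,p,True) for p in P],"scene",*[pj(d,p,False) for p in P])
w=d["color"][150:220,210:300]; w=cv2.normalize(w,None,0,255,cv2.NORM_MINMAX)
a=cv2.resize(w,(720,560),interpolation=cv2.INTER_CUBIC)
cv2.imwrite("pics/g3.png",a)
print(c["xyz"]-e, np.array(d["xyz"]))
E
```

```text
0 -0.01 wrist [242.1 220.8] [314.9 220.8] scene [241.2 181.4] [258.4 184.1]
0 0.01 wrist [243.2 249.8] [313.8 249.8] scene [239.3 187.3] [256.7 190.1]
0.01 -0.01 wrist [240.4 225.9] [316.6 225.9] scene [240.9 179. ] [258.3 181.7]
0.01 0.01 wrist [241.6 256. ] [315.4 256. ] scene [239.  184.9] [256.5 187.7]
0.02 -0.01 wrist [238.5 231.5] [318.6 231.5] scene [240.6 176.5] [258.1 179.2]
0.02 0.01 wrist [239.9 262.8] [317.2 262.8] scene [238.7 182.5] [256.3 185.3]
0.03 -0.01 wrist [236.4 237.7] [320.7 237.7] scene [240.3 174.1] [257.9 176.8]
0.03 0.01 wrist [238.  270.3] [319.1 270.3] scene [238.3 180.1] [256.2 182.8]
[-0.07041705  0.02130102  0.19569654] [ 1.12339132 -0.06339499  0.87386078]
```

View pics/g3.png

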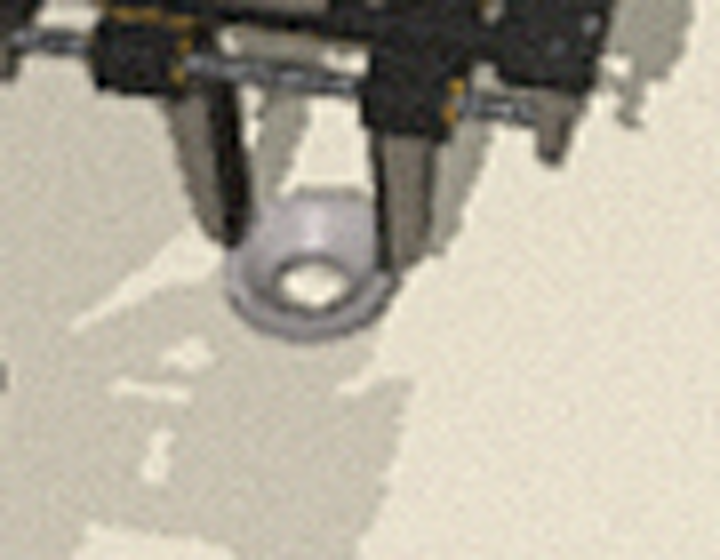

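Both views put the real fingertips about 30 mm behind the reported TCP, so the fingers shut above the washer. In the crop, the tips at (230,240) and (388,270) end at or above the rim, and the dish at about (312,265) is untouched. I'll open and go lower in small steps, watching the force.

Call:
jog_arm:
  motion:
    - [85,[0,0,0],[0,0,0]]
    - [85,[0,0,0],[0,0,0]]
    - [85,[0,0,0],[0,0,0]]
    - [85,[0,0,0],[0,0,0]]
    - [85,[0,0,1.0],[0,0,0]]

```text
clock: 6.55
ee_pos: [0.4418, -0.0757, -0.0062]
ee_rot: [0.001, 0.804, 0.595, 0.0]
contact_force: [0.0, 0.3, 0.0]
finger_gap: 0.0781
```

Call:
jog_arm:
  motion:
    - [85,[0,0,0.5],[0,0,0]]
    - [85,[0,0,0.5],[0,0,0]]
    - [85,[0,0,0],[0,0,0]]

```text
clock: 6.92
ee_pos: [0.4405, -0.0751, -0.0171]
ee_rot: [-0.001, 0.804, 0.595, -0.0]
contact_force: [-0.3, -0.5, 0.4]
finger_gap: 0.0778
```

Call:
jog_arm:
  motion:
    - [85,[0,0,0.2],[0,0,0]]
    - [85,[0,0,0.1],[0,0,0]]
    - [85,[0,0,0],[0,0,0]]

```text
clock: 7.3
ee_pos: [0.441, -0.0753, -0.0195]
ee_rot: [0.0, 0.804, 0.595, 0.0]
contact_force: [0.6, -0.2, 0.5]
finger_gap: 0.0781
```

The reading is −19.5 mm with no contact, which confirms the tip offset. I'll feel for the bench.

Call:
jog_arm:
  motion:
    - [85,[0,0,0.2],[0,0,0]]
    - [85,[0,0,0.1],[0,0,0]]
    - [85,[0,0,0],[0,0,0]]

```text
clock: 7.68
ee_pos: [0.4409, -0.0752, -0.0226]
ee_rot: [-0.0, 0.804, 0.595, -0.0]
contact_force: [-0.5, -0.1, -0.6]
finger_gap: 0.0787
```

Call:
jog_arm:
  motion:
    - [85,[0,0,0.1],[0,0,0]]
    - [85,[0,0,0],[0,0,0]]

```text
clock: 7.92
ee_pos: [0.4409, -0.0752, -0.0236]
ee_rot: [-0.0, 0.804, 0.595, -0.0]
contact_force: [-0.3, 0.1, -0.6]
finger_gap: 0.0782
```

Call:
jog_arm:
  motion:
    - [85,[0,0,0.1],[0,0,0]]
    - [85,[0,0,0],[0,0,0]]

```text
clock: 8.18
ee_pos: [0.4409, -0.0752, -0.0246]
ee_rot: [-0.0, 0.804, 0.595, -0.0]
contact_force: [0.1, 1.3, 0.2]
finger_gap: 0.0778
```

Call:
jog_arm:
  motion:
    - [85,[0,0,0.1],[0,0,0]]
    - [85,[0,0,0],[0,0,0]]

```text
clock: 8.43
ee_pos: [0.441, -0.0753, -0.0247]
ee_rot: [-0.0, 0.804, 0.595, -0.0]
contact_force: [-3.1, 1.4, 8.8]
finger_gap: 0.0779
```

The bench is at reading −24.7 mm. I'll back off 2 mm and grip.

Call:
jog_arm:
  motion:
    - [85,[0,0,-0.25],[0,0,0]]
    - [50,[0,0,0],[0,0,0]]
    - [50,[0,0,0],[0,0,0]]
    - [50,[0,0,0],[0,0,0]]
    - [50,[0,0,0],[0,0,0]]
  force: 30

```text
clock: 9.05
ee_pos: [0.4409, -0.0753, -0.0231]
ee_rot: [-0.0, 0.804, 0.595, -0.0]
contact_force: [0.0, -1.6, -0.7]
finger_gap: 0.0542
```

Call:
jog_arm:
  motion:
    - [40,[0,0,0],[0,0,0]]
    - [40,[0,0,-0.5],[0,0,0]]
    - [40,[0,0,-2.0],[0,0,0]]
    - [40,[0,0,-3.0],[0,0,0]]
    - [40,[0,0,0],[0,0,0]]

```text
clock: 9.68
ee_pos: [0.4431, -0.0761, 0.034]
ee_rot: [0.002, 0.804, 0.595, 0.001]
contact_force: [0.5, -0.1, -2.1]
finger_gap: 0.054
```

Gripped: the gap holds at 54 mm after the lift. Next I'll carry it about 5 cm past the arbor, at height, to see the shaft clearly in the wrist camera.

Call:
jog_arm:
  motion:
    - [40,[0,0,-5.0],[0,0,0]]
    - [40,[0,0,-4.7],[0,0,0]]
    - [40,[3.6,3.6,0],[0,0,0]]
    - [40,[3.6,3.6,0],[0,0,0]]
    - [40,[3.6,3.6,0],[0,0,0]]

```text
clock: 10.3
ee_pos: [0.5765, -0.0026, 0.1273]
ee_rot: [-0.001, 0.804, 0.595, -0.001]
contact_force: [0.4, -1.5, -0.7]
finger_gap: 0.0543
```

Call:
jog_arm:
  motion:
    - [40,[3.6,3.6,0],[0,0,0]]
    - [40,[3.6,3.6,0],[0,0,0]]
    - [40,[3.6,3.6,0],[0,0,0]]
    - [40,[0,0,0],[0,0,0]]
    - [40,[0,0,0],[0,0,0]]

```text
clock: 10.92
ee_pos: [0.7094, 0.0679, 0.127]
ee_rot: [-0.001, 0.804, 0.595, -0.001]
contact_force: [0.0, 0.6, -2.3]
finger_gap: 0.0543
```

```bash
python3 - <<'E'
from h import *
import pickle
c=cam("wrist"); pickle.dump(c,open("w2.pkl","wb")); cv2.imwrite("pics/w2.png",c["color"])
s=sensors.get_state(); print(s["ee_pos"],s["ee_rot"],s["contact_force"],s["joint_positions"],s["clock"],s["finger_gap"],c["xyz"])
E
```

```text
[0.7094866  0.06758929 0.12791497] [-5.66379582e-04  8.04013907e-01  5.94609563e-01 -8.85792273e-04] [-0.04278624 -0.6025053  -2.10264706] [-7.39123217e-02  5.57646438e-01  1.21370867e+00 -3.03130169e-04
  1.37231923e+00 -1.34741296e+00] 10.975 0.054332826132173044 [0.63967461 0.08921074 0.32293125]
```

View pics/w2.png

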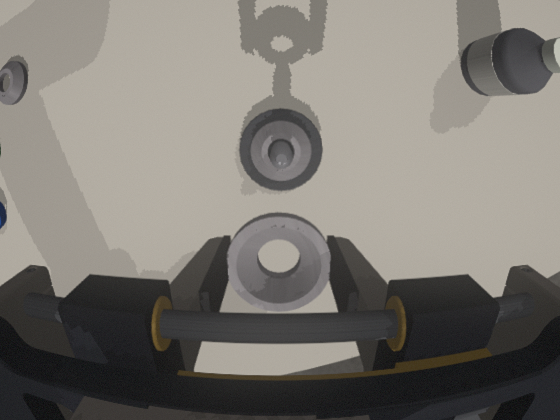

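The wrist view shows the held dish level, with its rim centred near (279,260), its bore at (279,256), the arbor base centred near (281,149) and the shaft tip near (281,155). I'll measure both with the same camera.

```bash
python3 - <<'E'
from h import *
import pickle
c=pickle.load(open("w2.pkl","rb"))
b=circ(c,281,149,34,50,True,.013,.04,1); print("base",b)
print("base edge pts",onz(c,281,149,.015,True))
h=.1275+.023
print("rim",circ(c,279,261,42,58,True,h+.018,.028), onz(c,279.5,262,h+.018,True))
print("bore bottom",circ(c,279,256,15,25,True,h,.012,1))
t=np.array([.7094,.0677]); 
E
```

```text
base (array([0.6676, 0.0826, 0.0398]), np.float64(0.0002))
base edge pts [0.66698422 0.08334167 0.015     ]
rim (array([0.7107, 0.0678, 0.0285]), np.float64(0.0008)) [0.70893543 0.06861173 0.1685    ]
bore bottom (array([0.7136, 0.0667, 0.0136]), np.float64(0.0005))
```

Call:
jog_arm:
  motion:
    - [40,[0.2,-4.6,0],[0,0,0]]
    - [40,[0,0,0],[0,0,0]]
    - [40,[0,0,3.0],[0,0,0]]
    - [40,[0,0,2.0],[0,0,0]]
    - [40,[0,0,0],[0,0,0]]

```text
clock: 11.6
ee_pos: [0.6657, 0.083, 0.077]
ee_rot: [-0.001, 0.804, 0.595, -0.002]
contact_force: [0.3, 0.0, -1.4]
finger_gap: 0.0542
```

```bash
python3 - <<'E'
from h import *
c=cam("wrist");d=cam("scene")
a=cv2.resize(c["color"][150:330,190:370],(400,400),interpolation=cv2.INTER_CUBIC); b=cv2.resize(cv2.normalize(d["color"][195:275,285:365],None,0,255,cv2.NORM_MINMAX),(400,400),interpolation=cv2.INTER_CUBIC)
cv2.imwrite("pics/p1.png",np.hstack([a,b])); s=sensors.get_state();print(s["finger_gap"],s["ee_pos"],s["contact_force"])
E
```

```text
0.05436065384930396 [0.66783009 0.08313585 0.07966372] [ 0.78132267  0.13093127 -1.48268398]
```

View pics/p1.png

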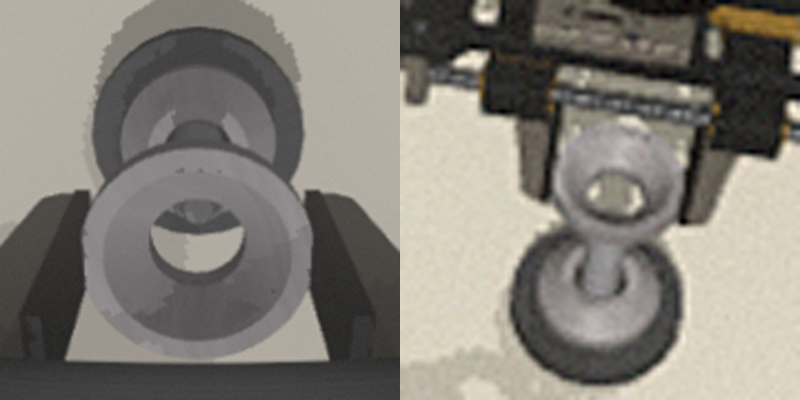

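```bash
python3 - <<'E'
from h import *
c=cam("wrist"); s=sensors.get_state(); e=s["ee_pos"]; h=.0795+.023
f=lambda x,y:(190+x*.45,150+y*.45)
print("tip far/near",onz(c,*f(200,203),.087,True),onz(c,*f(200,224),.087,True))
print("rim",circ(c,*f(197,252),44,60,True,h+.018,.028),"e",e)
# rim extents in centre column: top and bottom of rim
print(onz(c,*f(198,147),h+.018,True),onz(c,*f(198,357),h+.018,True),onz(c,*f(83,245),h+.018,True),onz(c,*f(313,245),h+.018,True))
# neck underside inner edge, near-far
print(onz(c,*f(197,285),h,True))
E
```

```text
tip far/near [0.66914546 0.08370525 0.087     ] [0.67528024 0.08184031 0.087     ]
rim (array([0.6709, 0.0821, 0.0288]), np.float64(0.0008)) e [0.66830225 0.08321948 0.08026693]
[0.64331269 0.09089982 0.1205    ] [0.69681804 0.07458376 0.1205    ] [0.6587004  0.05767811 0.1205    ] [0.6747047  0.10987991 0.1205    ]
[0.68584629 0.0776993  0.1025    ]
```

Call:
jog_arm:
  motion:
    - [40,[0,-0.2,0],[0,0,0]]
    - [40,[0,0,1.2],[0,0,0]]
    - [40,[0,0,0.8],[0,0,0]]
    - [40,[0,0,0.8],[0,0,0]]
    - [40,[0,0,0],[0,0,0]]

```text
clock: 12.38
ee_pos: [0.6645, 0.0841, 0.0496]
ee_rot: [-0.001, 0.804, 0.595, -0.001]
contact_force: [0.6, -0.4, -1.9]
finger_gap: 0.0545
```

Call:
jog_arm:
  motion:
    - [40,[0,0,0.5],[0,0,0]]
    - [40,[0,0,0.5],[0,0,0]]
    - [40,[0,0,0.5],[0,0,0]]
    - [40,[0,0,0],[0,0,0]]

```text
clock: 12.88
ee_pos: [0.6649, 0.0841, 0.0353]
ee_rot: [-0.0, 0.804, 0.595, -0.0]
contact_force: [-0.8, 0.4, -1.5]
finger_gap: 0.0543
```

No side force, and the washer is well down the shaft. Continuing to contact.

Call:
jog_arm:
  motion:
    - [40,[0,0,0.8],[0,0,0]]
    - [40,[0,0,0.8],[0,0,0]]
    - [40,[0,0,0.5],[0,0,0]]
    - [40,[0,0,0],[0,0,0]]

```text
clock: 13.38
ee_pos: [0.6648, 0.0841, 0.0142]
ee_rot: [-0.0, 0.804, 0.595, -0.001]
contact_force: [0.0, -0.3, -1.6]
finger_gap: 0.054
```

Call:
jog_arm:
  motion:
    - [40,[0,0,0.2],[0,0,0]]
    - [40,[0,0,0],[0,0,0]]

```text
clock: 13.62
ee_pos: [0.6655, 0.0841, 0.0131]
ee_rot: [0.0, 0.804, 0.595, 0.0]
contact_force: [0.7, -1.1, -1.1]
finger_gap: 0.0537
```

Call:
jog_arm:
  motion:
    - [40,[0,0,0.1],[0,0,0]]
    - [40,[0,0,0],[0,0,0]]

```text
clock: 13.88
ee_pos: [0.6654, 0.0841, 0.012]
ee_rot: [0.0, 0.804, 0.595, -0.0]
contact_force: [0.6, 0.2, -2.1]
finger_gap: 0.054
```

Call:
jog_arm:
  motion:
    - [40,[0,0,0.1],[0,0,0]]
    - [40,[0,0,0],[0,0,0]]

```text
clock: 14.12
ee_pos: [0.6653, 0.0841, 0.0109]
ee_rot: [-0.0, 0.804, 0.595, -0.0]
contact_force: [-0.4, 1.2, -1.9]
finger_gap: 0.0546
```

Call:
jog_arm:
  motion:
    - [40,[0,0,0.1],[0,0,0]]
    - [40,[0,0,0],[0,0,0]]

```text
clock: 14.38
ee_pos: [0.6654, 0.0841, 0.01]
ee_rot: [0.0, 0.804, 0.595, -0.0]
contact_force: [-0.4, -0.1, -1.4]
finger_gap: 0.0545
```

Call:
jog_arm:
  motion:
    - [40,[0,0,0.1],[0,0,0]]
    - [40,[0,0,0],[0,0,0]]

```text
clock: 14.62
ee_pos: [0.6655, 0.084, 0.0099]
ee_rot: [0.0, 0.804, 0.595, -0.0]
contact_force: [-3.8, -0.7, 5.5]
finger_gap: 0.0542
```

Seated exactly where predicted (reading 0.010). Releasing and lifting.

Call:
jog_arm:
  motion:
    - [70,[0,0,-0.05],[0,0,0]]
    - [85,[0,0,0],[0,0,0]]
    - [85,[0,0,0],[0,0,0]]
    - [85,[0,0,0],[0,0,0]]
    - [85,[0,0,0],[0,0,0]]

```text
clock: 15.25
ee_pos: [0.6654, 0.0841, 0.0094]
ee_rot: [0.0, 0.804, 0.595, 0.0]
contact_force: [0.1, 0.4, -0.1]
finger_gap: 0.0779
```

Call:
jog_arm:
  motion:
    - [85,[0,0,-2.0],[0,0,0]]
    - [85,[0,0,-5.0],[0,0,0]]
    - [85,[0,0,-5.0],[0,0,0]]
    - [85,[0,0,0],[0,0,0]]

```text
clock: 15.75
ee_pos: [0.6698, 0.0839, 0.1376]
ee_rot: [0.004, 0.804, 0.595, 0.005]
contact_force: [0.3, 0.9, 0.4]
finger_gap: 0.0782
```

```bash
python3 - <<'E'
from h import *
import pickle
c=cam("wrist");d=cam("scene"); pickle.dump(c,open("w3.pkl","wb"));pickle.dump(d,open("s3.pkl","wb"))
a=cv2.resize(c["color"][80:300,170:390],(400,400),interpolation=cv2.INTER_CUBIC); b=cv2.resize(cv2.normalize(d["color"][210:280,290:360],None,0,255,cv2.NORM_MINMAX),(400,400),interpolation=cv2.INTER_CUBIC)
cv2.imwrite("pics/p2.png",np.hstack([a,b])); s=sensors.get_state();print(s["finger_gap"],s["ee_pos"],s["contact_force"])
E
```

```text
0.07796731999372775 [0.66606313 0.08404539 0.13124444] [ 0.34208195  0.29858207 -0.26084011]
```

View pics/p2.png

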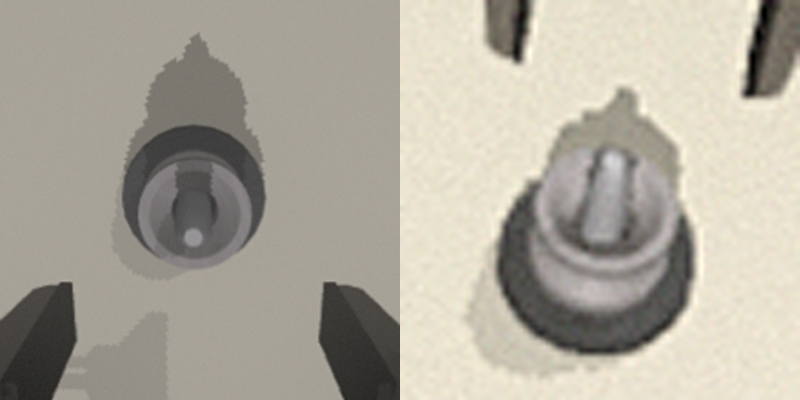

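The dish is seated and level on the first washer, visible in both views with the shaft through it (tip at crop (193,238)). Now to the dome, then a numeric re-measure from above.

Call:
jog_arm:
  motion:
    - [78,[-5.6,-1.7,0],[0,0,0]]
    - [78,[-5.6,-1.7,0],[0,0,0]]
    - [78,[-5.6,-1.7,0],[0,0,0]]
    - [78,[-5.6,-1.7,0],[0,0,0]]
    - [78,[-5.6,-1.7,0],[0,0,0]]

```text
clock: 16.48
ee_pos: [0.4999, -0.1595, 0.128]
ee_rot: [-0.001, 0.804, 0.595, -0.001]
contact_force: [-0.2, -1.5, -0.4]
finger_gap: 0.0718
```

Call:
jog_arm:
  motion:
    - [78,[-5.6,-1.7,0],[0,0,0]]
    - [78,[0,0,0],[0,0,0]]
    - [78,[0,0,0],[0,0,0]]

```text
clock: 16.85
ee_pos: [0.4692, -0.2066, 0.1286]
ee_rot: [-0.001, 0.804, 0.595, 0.0]
contact_force: [0.2, 0.8, -0.7]
finger_gap: 0.0717
```

```bash
cat >> h.py <<'E'
def pj(c,p,fish):
    x=Q(c["orientation"]).inv().apply(np.array(p)-np.array(c["xyz"]));K=c["camera_matrix"];r=np.hypot(*x[:2])
    k=np.arctan2(r,x[2])/r if fish else 1/x[2]
    return np.array([K[0][2]+K[0][0]*k*x[0],K[1][2]+K[1][1]*k*x[1]])
E
python3 - <<'E'
from h import *
import pickle
w=pickle.load(open("w3.pkl","rb")); print("shaft tip",onz(w,276.2,210.9,.087,True))
print("dish rim seated",circ(w,277.5,197,26,36,True,.051,.028))
c=cam("wrist"); pickle.dump(c,open("w4.pkl","wb")); cv2.imwrite("pics/w4.png",c["color"])
p=pj(c,[.470,-.207,.004],True); print(p)
for q in (p,p+[2,2],p-[2,2]): print("dome",circ(c,*q,22,38,True,.006,.028))
s=sensors.get_state();print(s["finger_gap"],s["ee_pos"],s["ee_rot"],s["contact_force"])
E
```

```text
shaft tip [0.66817528 0.08271699 0.087     ]
dish rim seated (array([0.6672, 0.0838, 0.0284]), np.float64(0.0008))
[278.0151263  193.15232723]
dome (array([ 0.4688, -0.2076,  0.031 ]), np.float64(0.0014))
dome (array([ 0.4688, -0.2078,  0.031 ]), np.float64(0.0014))
dome (array([ 0.4688, -0.2075,  0.031 ]), np.float64(0.0013))
0.07157859127193822 [ 0.46962661 -0.20613752  0.1287458 ] [-8.67567160e-04  8.03609194e-01  5.95156711e-01  1.04859676e-05] [-0.1607125   0.06805836  0.02699848]
```

```bash
python3 - <<'E'
from h import *
import pickle
c=pickle.load(open("w4.pkl","rb"));t=pickle.load(open("top0.pkl","rb"))
for z,n,r0,r1,R0 in((.018,"bore",10,18,.012),(.018,"neck",16,24,.0175)):
    for dx in(0,.003):
        p=pj(c,[.470+dx,-.207,z],True); print(n,circ(c,*p,r0,r1,True,z,R0))
p=pj(c,[.471,-.207,.008],True); u,v=p.round().astype(int)
a=cv2.resize(c["color"][v-50:v+50,u-50:u+50],(400,400),interpolation=cv2.INTER_CUBIC); cv2.imwrite("pics/d1.png",a); print(u-50,v-50)
E
```

```text
bore (array([ 0.4693, -0.2079,  0.0146]), np.float64(0.0007))
bore (array([ 0.4717, -0.208 ,  0.0129]), np.float64(0.0007))
neck (array([ 0.4706, -0.2076,  0.0167]), np.float64(0.0007))
neck (array([ 0.4764, -0.2075,  0.0203]), np.float64(0.0012))
228 145
```

View pics/d1.png

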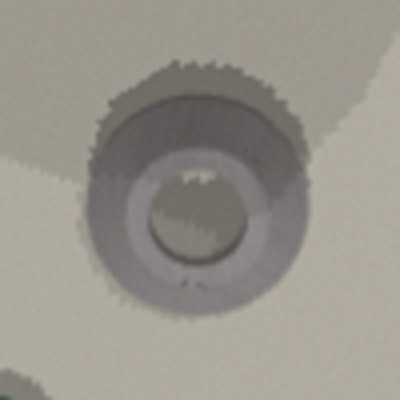

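The crop shows the dome's outline centred at (197,206) and its neck at (197,219), giving px (277.4,196.5) and (277.4,199.8).

```bash
python3 - <<'E'
from h import *
import pickle
c=pickle.load(open("w4.pkl","rb"))
print(onz(c,277.4,196.5,.006,True),onz(c,277.4,199.75,.018,True),onz(c,277.4,199.5,.018,True))
s=sensors.get_state(); print(s["ee_pos"],Q(s["ee_rot"]).as_matrix().round(3))
E
```

```text
[ 0.47268562 -0.20847228  0.006     ] [ 0.47301889 -0.20856165  0.018     ] [ 0.47277934 -0.20848816  0.018     ]
[ 0.46962661 -0.20613752  0.1287458 ] [[ 0.292  0.957 -0.001]
 [ 0.957 -0.292  0.001]
 [ 0.001 -0.001 -1.   ]]
```

Call:
jog_arm:
  motion:
    - [78,[-0.1,0.35,5.0],[0,0,0]]
    - [78,[0,0,5.0],[0,0,0]]
    - [78,[0,0,3.5],[0,0,0]]
    - [78,[0,0,1.2],[0,0,0]]
    - [78,[0,0,0],[0,0,0]]

```text
clock: 17.52
ee_pos: [0.4729, -0.2085, -0.0176]
ee_rot: [-0.0, 0.803, 0.595, -0.0]
contact_force: [0.2, 0.2, 0.8]
finger_gap: 0.0717
```

Call:
jog_arm:
  motion:
    - [78,[0,0,0],[0,0,0]]
    - [78,[0,0,0.3],[0,0,0]]
    - [78,[0,0,0],[0,0,0]]

```text
clock: 17.9
ee_pos: [0.473, -0.2097, -0.0199]
ee_rot: [0.0, 0.804, 0.595, 0.0]
contact_force: [1.2, 0.2, 0.9]
finger_gap: 0.0717
```

Call:
jog_arm:
  motion:
    - [78,[0,0,0.25],[0,0,0]]
    - [78,[0,0,0.1],[0,0,0]]
    - [78,[0,0,0],[0,0,0]]

```text
clock: 18.27
ee_pos: [0.4725, -0.2094, -0.0241]
ee_rot: [-0.0, 0.804, 0.595, -0.0]
contact_force: [-0.2, -0.4, 1.0]
finger_gap: 0.0715
```

Call:
jog_arm:
  motion:
    - [50,[0,0,0],[0,0,0]]
    - [50,[0,0,0],[0,0,0]]
    - [40,[0,0,0],[0,0,0]]
    - [40,[0,0,0],[0,0,0]]
    - [40,[0,0,0],[0,0,0]]
  force: 30

```text
clock: 18.9
ee_pos: [0.4727, -0.2094, -0.024]
ee_rot: [0.0, 0.804, 0.595, 0.0]
contact_force: [0.7, 0.2, -0.1]
finger_gap: 0.0543
```

Call:
jog_arm:
  motion:
    - [40,[0,0,-1.0],[0,0,0]]
    - [40,[0,0,-4.5],[0,0,0]]
    - [40,[0,0,-5.0],[0,0,0]]
    - [40,[0,0,-5.0],[0,0,0]]
    - [40,[0,0,0],[0,0,0]]

```text
clock: 19.52
ee_pos: [0.4755, -0.2116, 0.1363]
ee_rot: [0.005, 0.804, 0.595, 0.001]
contact_force: [0.2, -0.3, -1.8]
finger_gap: 0.0542
```

Call:
jog_arm:
  motion:
    - [40,[5.6,2.5,0],[0,0,0]]
    - [40,[5.6,2.5,0],[0,0,0]]
    - [40,[5.6,2.5,0],[0,0,0]]
    - [40,[5.6,2.5,0],[0,0,0]]
    - [40,[5.6,2.5,0],[0,0,0]]

```text
clock: 20.15
ee_pos: [0.6741, 0.0236, 0.1291]
ee_rot: [-0.001, 0.804, 0.595, -0.001]
contact_force: [0.4, -0.5, -0.9]
finger_gap: 0.0539
```

Call:
jog_arm:
  motion:
    - [40,[5.6,2.5,0],[0,0,0]]
    - [40,[0,0,0],[0,0,0]]
    - [40,[0,0,0],[0,0,0]]

```text
clock: 20.52
ee_pos: [0.7132, 0.0678, 0.1292]
ee_rot: [-0.001, 0.804, 0.595, -0.001]
contact_force: [-0.6, -0.1, -1.0]
finger_gap: 0.0541
```

```bash
python3 - <<'E'
from h import *
import pickle
c=cam("wrist"); pickle.dump(c,open("w5.pkl","wb"))
s=sensors.get_state();e=s["ee_pos"];print(s["finger_gap"],e,s["ee_rot"],s["contact_force"],s["clock"])
p=pj(c,[.667,.083,.051],True);print("dish rim",circ(c,*p,22,45,True,.051,.028))
p=pj(c,[.667,.083,.013],True);print("base",circ(c,*p,34,50,True,.013,.04,1))
h=e[2]+.024
p=pj(c,[e[0],e[1],h+.006],True);print("rim",p,circ(c,*p,38,58,True,h+.006,.028))
p=pj(c,[e[0],e[1],h+.018],True);print("bore",p,circ(c,*p,14,26,True,h+.018,.012))
cv2.imwrite("pics/w5.png",c["color"][60:360,130:430])
E
```

```text
0.05408556485447939 [0.71326202 0.06712818 0.12993905] [-4.99955483e-04  8.04108381e-01  5.94481687e-01 -9.92890875e-04] [ 0.22538771 -0.03609435 -0.91414667] 20.575
dish rim (array([0.6658, 0.0831, 0.0341]), np.float64(0.0007))
base (array([0.6675, 0.0827, 0.0398]), np.float64(0.0002))
rim [277.41247362 255.39563645] (array([0.7127, 0.0678, 0.0289]), np.float64(0.0005))
bore [277.33315279 264.71457025] (array([0.7116, 0.068 , 0.0111]), np.float64(0.0006))
```

View pics/w5.png

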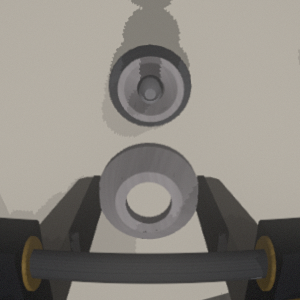

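The dome is held level at crop (149,190), with the arbor and seated dish at (150,85). Aligning and lowering.

Call:
jog_arm:
  motion:
    - [40,[0.1,-4.75,0],[0,0,0]]
    - [40,[0,0,0],[0,0,0]]
    - [40,[0,0,3.0],[0,0,0]]
    - [40,[0,0,2.0],[0,0,0]]
    - [40,[0,0,0],[0,0,0]]

```text
clock: 21.2
ee_pos: [0.6678, 0.0821, 0.0789]
ee_rot: [-0.001, 0.804, 0.594, -0.002]
contact_force: [-0.1, 0.0, 0.4]
finger_gap: 0.054
```

Call:
jog_arm:
  motion:
    - [40,[0,0,1.0],[0,0,0]]
    - [40,[0,0,0.8],[0,0,0]]
    - [40,[0,0,0.7],[0,0,0]]
    - [40,[0,0,0.5],[0,0,0]]
    - [40,[0,0,0],[0,0,0]]

```text
clock: 21.82
ee_pos: [0.6689, 0.0829, 0.0505]
ee_rot: [-0.0, 0.804, 0.595, -0.0]
contact_force: [0.2, 0.3, -2.0]
finger_gap: 0.054
```

Call:
jog_arm:
  motion:
    - [40,[0,0,0.8],[0,0,0]]
    - [40,[0,0,0.7],[0,0,0]]
    - [40,[0,0,0.3],[0,0,0]]
    - [40,[0,0,0],[0,0,0]]

```text
clock: 22.32
ee_pos: [0.6689, 0.0829, 0.0326]
ee_rot: [-0.0, 0.804, 0.595, -0.0]
contact_force: [0.1, -0.1, -0.3]
finger_gap: 0.0542
```

Call:
jog_arm:
  motion:
    - [40,[0,0,0.3],[0,0,0]]
    - [40,[0,0,0.1],[0,0,0]]
    - [40,[0,0,0],[0,0,0]]

```text
clock: 22.7
ee_pos: [0.6692, 0.0829, 0.0289]
ee_rot: [-0.0, 0.804, 0.595, -0.0]
contact_force: [0.9, -0.4, -1.5]
finger_gap: 0.0543
```

Call:
jog_arm:
  motion:
    - [40,[0,0,0.1],[0,0,0]]
    - [40,[0,0,0],[0,0,0]]

```text
clock: 22.95
ee_pos: [0.6692, 0.0829, 0.0279]
ee_rot: [-0.0, 0.804, 0.595, -0.0]
contact_force: [-0.3, 0.2, -1.3]
finger_gap: 0.054
```

Call:
jog_arm:
  motion:
    - [40,[0,0,0.1],[0,0,0]]
    - [40,[0,0,0],[0,0,0]]

```text
clock: 23.2
ee_pos: [0.6693, 0.0829, 0.0271]
ee_rot: [0.0, 0.804, 0.595, 0.0]
contact_force: [0.7, 0.1, -1.1]
finger_gap: 0.0544
```

Call:
jog_arm:
  motion:
    - [40,[0,0,0.1],[0,0,0]]
    - [40,[0,0,0],[0,0,0]]

```text
clock: 23.45
ee_pos: [0.6694, 0.0829, 0.027]
ee_rot: [0.0, 0.804, 0.595, 0.0]
contact_force: [-3.3, -0.4, 5.9]
finger_gap: 0.0543
```

Contact is at the predicted height. Releasing and lifting away.

Call:
jog_arm:
  motion:
    - [70,[0,0,-0.05],[0,0,0]]
    - [85,[0,0,0],[0,0,0]]
    - [85,[0,0,0],[0,0,0]]
    - [85,[0,0,0],[0,0,0]]
    - [85,[0,0,0],[0,0,0]]

```text
clock: 24.08
ee_pos: [0.6692, 0.0829, 0.0264]
ee_rot: [-0.0, 0.804, 0.595, -0.0]
contact_force: [-0.2, 0.2, 0.5]
finger_gap: 0.0782
```

Call:
jog_arm:
  motion:
    - [85,[0,0,-2.0],[0,0,0]]
    - [85,[0,0,-5.0],[0,0,0]]
    - [85,[0,0,-4.0],[0,0,0]]
    - [85,[0,0,0],[0,0,0]]
    - [85,[0,0,0],[0,0,0]]

```text
clock: 24.7
ee_pos: [0.669, 0.0829, 0.1367]
ee_rot: [0.0, 0.804, 0.595, 0.0]
contact_force: [-0.4, 0.7, -1.0]
finger_gap: 0.0782
```

```bash
python3 - <<'E'
from h import *
c=cam("wrist");d=cam("scene")
a=cv2.resize(c["color"][80:300,170:390],(400,400),interpolation=cv2.INTER_CUBIC); b=cv2.resize(cv2.normalize(d["color"][210:280,290:360],None,0,255,cv2.NORM_MINMAX),(400,400),interpolation=cv2.INTER_CUBIC)
cv2.imwrite("pics/p3.png",np.hstack([a,b])); s=sensors.get_state();print(s["finger_gap"],s["ee_pos"],s["contact_force"])
p=pj(c,[.6675,.083,.069],True);print("neck",p,circ(c,*p,17,26,True,.069,.0175)); p=pj(c,[.6675,.083,.057],True);print("rim",p,circ(c,*p,26,40,True,.057,.028))
E
```

```text
0.07858023409439234 [0.66812168 0.08291088 0.13494991] [ 0.13953521  0.17249787 -0.46050278]
neck [277.99578631 205.50499494] (array([0.6675, 0.0833, 0.0167]), np.float64(0.0007))
rim [278.00284942 201.88927551] (array([0.6664, 0.0834, 0.0306]), np.float64(0.0008))
```

View pics/p3.png

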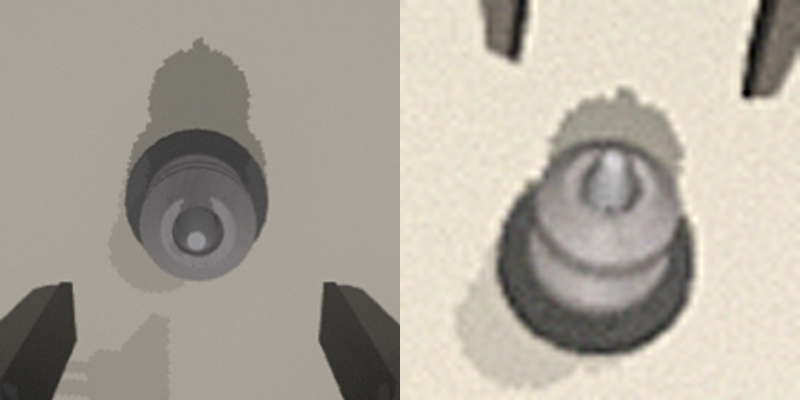

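All three washers are stacked level on the shaft, the dome rim is down on the dish rim, and the gripper is clear. Handing in.

```bash
python3 -c "
from plant import arm
print(arm.job_done())"
```

```text
the job is handed in; nothing more can be done
None
```

I put the dish-lying washer and then the dome-lying washer on the arbor, each the way up it lay, and handed the job in at about 25 s. No verdict was reported.

**Problem on the way:** the first two tries at the dish closed on air above it. The fingertips sit about 25 mm behind the reported TCP, which I confirmed from two camera views and by touching the bench (8.8 N at a reading of −24.7 mm). After that correction both grasps held; the finger gap read 54 mm on the 56 mm rims.

**Last checks:**
- **Seating height:** both washers met their seat within about 1 mm of the predicted height, with only 5–6 N of contact.
- **Final picture:** the three washers are stacked level, with the shaft through them and the gripper open and clear.
- **Centring:** the dome's neck measured (0.6675, 0.0833), within 1 mm of the base centre at (0.6675, 0.0827). The outer-rim fit gave (0.6664, 0.0834) with a radius 2–3 mm too large, probably from shadow.
- **Bystanders:** the path did not come near them, but I did not re-measure them at the end.

I viewed 13 pictures, three over the budget of 10.

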